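# Divert and pour inspected parts down the sorting chute

## Task

The inspected gear and flange in the pan have to go into the blue parts bin: swing the chute's flap all the way over, against its stop, so that the exit over the calculator is closed and the exit with the bin is open. Carry the pan level, as its bridge handle allows, set it down squarely on the chute's loading shelf with its mouth close up to the slide and let go; then take it again by the bar at its tail, tip it until both parts have slid right through and lie in the bin clear of the chute, and leave the empty pan lying flat on the shelf as before. Do not handle the parts themselves, and leave the calculator, micrometer, spray bottle and V-block where they are.

Things in the scene. Friction and masses are not known exactly. Their poses are not given: they have to be found in the camera images.
- chute: Diverter chute, fixed on the bench; aluminium and steel. Origin on the bench under the front edge of its loading shelf; x points down the slide, y left of that run, z up. The slide starts at x = 0 and slopes down at 0.56 rad, 96 mm wide inside, walls 45 mm high; it widens to 208 mm and two exits side by side, each 90 mm wide, centred at y = +55 and -55 mm, ending at x = 170, 75 mm above the bench.
- shelf_front (a point): Middle of the front edge of the chute's loading shelf, on its flat top face, 184 mm above the bench; axes as the chute's. The shelf runs from here 177 mm back to -x, 140 mm wide, with 12 mm high side rails, inner faces at y = +-66 mm. The slide's walls begin here and their ends (y = +-48 to 52 mm) face the shelf.
- flap_hinge (a point): Point of the flap's hinge axis on the slide's floor, at chute x = 114, y = 0, z = 110 mm, axes as the chute's. The axis lies in the chute's xz plane, normal to the slide: it points up and leans by 0.56 rad from vertical towards chute +x.
- flap (a joint): Steel flap, 100 mm long, 41 mm high, hinged at the nose of the divider between the exits, free end up the slide. 0 = middle, stops at -0.54 and +0.54 rad. Positive: free end on the chute's -y side, closing the -y exit and opening the +y exit; negative the reverse. Stays where left (friction about 0.06 Nm); counts as over beyond 0.46.
- flap_knob (a point): Centre of the black ball knob, 26 mm in diameter, on a thin stem on the flap; 55 mm from the hinge axis and 86 mm off the slide. It can be pinched from above or pushed sideways. With the flap in the middle it lies at about chute x = 112, y = 0, z = 212 mm.
- pan: Open-mouthed aluminium pan, 170 x 86 mm, walls 30 mm high, floor 3 mm; loose, 0.75 kg loaded. Origin at the centre of its underside; x points out of the mouth (at x = 85), z up. Ears at the mouth, out to y = +-56, butt on the ends of the slide's walls. Bridge handle: black flat bar across y over the middle, at x = -10, 12 mm thick in x, 93 mm long, z = 57 to 75 mm. Starts loaded on the bench.
- pan_mouth (a point): Middle of the pan's front lower edge, at pan x = 85, z = 0 mm. Axes as the pan's. The pan tips about this edge.
- pan_tail (a point): Middle of the tipping bar behind the pan: round, 10 mm in diameter, 68 mm long along pan y, at pan x = -105, z = 55 mm; taken from above it turns between the fingers while the pan is tipped. About 0.66 rad of tip empties the pan.
- spur_gear: Steel spur gear, 63 mm across, 22 mm high with its hub, 0.19 kg, lying flat in the pan at the tail end. Origin at the centre of its underside.
- flange: Turned steel flange, 68 mm across, 26 mm high with its hub, 0.26 kg, lying flat in the pan towards the mouth. Origin at the centre of its underside.
- parts_bin: Open blue plastic bin, 100 (x) x 140 (y) x 45 mm, fixed under one of the two exits, its y axis along the chute's run. Origin at the centre of its underside.
- calculator: Black desk calculator, 148 x 107 x 37 mm, lying under the other exit. Bystander. Origin at the centre of its underside.
- micrometer: Micrometer with green frame, 50 x 137 x 13 mm, lying on the bench. Bystander. Origin at the centre of its underside.
- spray_bottle: Spray bottle, 59 x 65 x 176 mm, standing beside the chute on its -y side. Bystander. Origin at the centre of its underside.
- v_block: Steel V-block, 34 x 45 x 34 mm, standing on the bench beyond the tail of the pan. Bystander. Origin at the centre of its underside.
Things that resemble listed ones, but are neither listed nor needed, are in the scene too. What is shaped like the flange but brown or turquoise is not meant.

How it is judged (in metres and radians):
On the way, in this order (a step that is already met when the one before it is completed fails the run):
1. the pan lies released, flat and square on the loading shelf, mouth close up to the slide, both parts still in it, with the flap already over to the side that opens the bin's exit (x of pan_mouth in the frame of shelf_front between -0.025 and 0.006 m and y of pan_mouth in the frame of shelf_front between -0.015 and 0.015 m and z of pan_mouth in the frame of shelf_front between -0.004 and 0.005 m and angle between pan's own z axis and vertical below 0.05 rad and angle between the x axis of pan and the x axis of chute, either way round below 0.15 rad and linear speed of pan below 0.02 m/s and contact force between the fingers and pan below 0.2 N and x of spur_gear in the frame of pan between -0.085 and 0.08 m and y of spur_gear in the frame of pan between -0.04 and 0.04 m and z of spur_gear in the frame of pan between -0.002 and 0.02 m and x of flange in the frame of pan between -0.085 and 0.08 m and y of flange in the frame of pan between -0.04 and 0.04 m and z of flange in the frame of pan between -0.002 and 0.02 m and ((y of parts_bin in the frame of chute above 0 m and value of joint flap above 0.46 rad) or (not (y of parts_bin in the frame of chute above 0 m) and value of joint flap below -0.46 rad))), for 0.2 s.
2. the pan is held at its tail bar and tipped on the shelf, its mouth still at the slide (angle between pan's own z axis and vertical above 0.4 rad and distance between pan_mouth and shelf_front below 0.04 m and distance between the grasp point and pan_tail below 0.04 m and contact force between the fingers and pan above 0.2 N).
At the end, for the whole second after the job is handed in: Gear and flange at rest in the blue bin, clear of the chute; flap over by more than 0.46 rad, opening the bin's exit; empty pan released on the loading shelf, flat within 0.05 rad, square within 0.15 rad, mouth at most 25 mm behind the shelf's front edge and 15 mm off its middle (x of spur_gear in the frame of parts_bin between -0.05 and 0.05 m and y of spur_gear in the frame of parts_bin between -0.07 and 0.07 m and z of each of spur_gear, flange in the frame of parts_bin below 0.06 m and contact force between chute and spur_gear below 0.05 N and linear speed of each of spur_gear, flange, pan below 0.02 m/s and x of flange in the frame of parts_bin between -0.05 and 0.05 m and y of flange in the frame of parts_bin between -0.07 and 0.07 m and contact force between chute and flange below 0.05 N and x of pan_mouth in the frame of shelf_front between -0.025 and 0.006 m and y of pan_mouth in the frame of shelf_front between -0.015 and 0.015 m and z of pan_mouth in the frame of shelf_front between -0.004 and 0.005 m and angle between pan's own z axis and vertical below 0.05 rad and angle between the x axis of pan and the x axis of chute, either way round below 0.15 rad and contact force between the fingers and pan below 0.2 N and ((y of parts_bin in the frame of chute above 0 m and value of joint flap above 0.46 rad) or (not (y of parts_bin in the frame of chute above 0 m) and value of joint flap below -0.46 rad))); the robot touches nothing.
It fails at once if the calculator is shifted by more than 15 mm (distance of calculator from where it was at the start of the episode above 0.015 m).
It fails at once if the micrometer is shifted by more than 15 mm (distance of micrometer from where it was at the start of the episode above 0.015 m).
It fails at once if the spray bottle is shifted by more than 15 mm (distance of spray_bottle from where it was at the start of the episode above 0.015 m).
It fails at once if the V-block is shifted by more than 15 mm (distance of v_block from where it was at the start of the episode above 0.015 m).
It fails at once if the fingers handle the gear or the flange (contact force between the fingers and spur_gear above 2 N or contact force between the fingers and flange above 2 N).
It also fails if it takes over 64 s, if anything falls off the work surface, if the arm or the gripper's body presses on something with over 40 N, if the wrist force passes 120 N, or if a joint passes its speed limit or range.

## Robot

A 6-joint arm with a two-finger parallel gripper is mounted at the origin on the work surface; the furniture and walls round the work are solid. World frame = base frame: x ahead of the robot, y to its left, z up, the work surface at z = 0. Lengths are in mm, angles in rad, forces in N, time in s.
With the tool pointing down it reaches from about 300 to 875 mm from the base axis. Payload 4.2 kg.
Tool frame: the origin (TCP) lies midway between the tips of the shut fingers; the grasp point (between the pads) lies 19 mm behind it; z points along the fingers, y is the line along which they close (so a half turn about z gives the same grasp; the last joint's range is limited). The gripper opens to 85 mm and grips with 20 to 120 N. Pads are 22 mm wide; open, the fingers measure 114 mm over their backs; the gripper's body (76 mm by 85 mm) begins 54 mm behind the grasp point. The pads swing forward as they close: fully open they stand 13 mm farther back than shut.
Start: joints at [-1.303, 0.32, 1.565, -0, 1.257, -0.02], TCP at [163.212, -551.365, 231.338] pointing down, gripper open.
Joint ranges: [-3.11, 3.11], [-0.84, 2.01], [0.21, 2.61], [-1.34, 4.49], [0.05, 2.63], [-2.56, 2.56]. Speed limits (rad/s): [2.57, 2.57, 3.14, 3.14, 3.14, 3.14].

## Interface

Orientations are given as a rotation vector (axis times angle).
In Python, from cell import env, hand, capture, ticket gives the robot as it stands. Calls block until the motion is done:
- env.reach(position, orientation): joint-space move of the TCP to a pose.
- env.movel(position, attitude=None, feed=150): straight line of the TCP; attitude=None keeps the orientation; feed is the mean speed in mm/s.
- env.goto_joints(angles): joint-space move.
- hand.grip(opening, grasp_force=None): finger opening in mm; grasp_force is the grip in N (None keeps the last); returns when the fingers have stopped.
- env.pause(seconds).
- env.ik(position, orientation): joint angles nearest the present ones, or None.
- env.sense(): the state.
- capture(name): name is "scene" or "top" or "wrist"; returns a dict with "img" (400x640x3 uint8, red, green, blue), "depth" (400x640 float32, mm along the optical axis (not along the pixel's ray), 0 where there is no reading), "intrinsics" (3x3 intrinsics, pixels), "D" ([k1, k2, p1, p2, k3] as OpenCV has them; the pictures are not rectified), "view" (4x4, takes a point from world to camera coordinates); the wrist camera has in their place "mount" (4x4, takes a point from camera to tool coordinates, whose origin is the TCP and whose axes are the flange's). Camera axes: x right, y down, z forward; pixel columns grow to the right and rows downward; lengths in mm; the calibration is good to about 2 mm. A picture is of the moment at which its call begins: read the wrist's pose just before it.
A pose or a line that the arm cannot do raises env.PlanningError and nothing moves.
- ticket.close_job(): hands the job in; it is judged then, once.
The state is a dict: "time_s": time; "joints": joint angles; "qd": joint speeds; "joint_efforts": joint torques, N m; "tcp_pos": TCP position; "tcp_rot": TCP orientation; "contact_force": force on the tool from outside, world axes, zero at the start; "torque": the same for the moment, N m; "opening": finger opening in mm; "finger_force": force on a finger pad.
Only numpy, scipy, OpenCV 4.12 (cv2) and the standard library are available. Lean on these libraries where they do the work, as an engineer would, in place of code of your own. Each camera call takes 0.05 s, during which the arm holds its last target. There are 200 camera calls.

## Working session

There is one attempt and no reset: what is moved stays moved. The work goes in short steps, each a Python script; the robot and the scene stay as the last script left them, time stands still between calls to the robot, and variables do not carry over. Pictures are saved under pics/ and viewed, at most 10 in all, crops included, and the job is handed in when it is done.

```bash
ls; mkdir -p pics
cat > h.py <<'E'
import numpy as np, cv2
from cell import env, hand, capture, ticket
def save(n,c): cv2.imwrite(f'pics/{n}.png',c['img'][:,:,::-1])
E
python3 - <<'E'
from h import *
import pickle
for n in ('scene','top'):
    c=capture(n); save(n,c); pickle.dump(c,open(n+'.pkl','wb')); print(n,c['intrinsics'],c['D'],np.round(c['view'],3),(c['depth']>0).mean())
print(env.sense()['time_s'])
E
```

```text
pics
scene [[460.66121735   0.         319.39685178]
 [  0.         460.66121735 199.52451829]
 [  0.           0.           1.        ]] [0.04016589 0.         0.         0.         0.        ] [[-6.060000e-01 -7.950000e-01 -1.800000e-02  2.806520e+02]
 [-5.330000e-01  4.230000e-01 -7.330000e-01  3.888690e+02]
 [ 5.910000e-01 -4.350000e-01 -6.800000e-01  1.286592e+03]
 [ 0.000000e+00  0.000000e+00  0.000000e+00  1.000000e+00]] 0.99591015625
top [[430.9516499    0.         321.95954295]
 [  0.         430.9516499  198.0484129 ]
 [  0.           0.           1.        ]] [0.03048077 0.         0.         0.         0.        ] [[-1.200000e-02 -1.000000e+00  6.000000e-03 -4.262500e+01]
 [-9.910000e-01  1.100000e-02 -1.370000e-01  5.391250e+02]
 [ 1.370000e-01 -7.000000e-03 -9.910000e-01  1.187763e+03]
 [ 0.000000e+00  0.000000e+00  0.000000e+00  1.000000e+00]] 0.99614453125
0.1
```

View pics/scene.png

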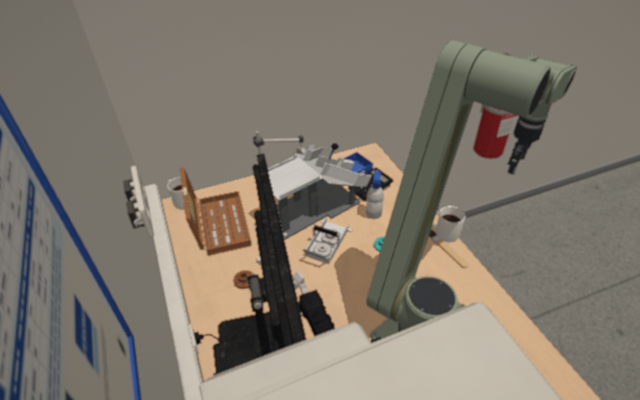

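View pics/top.png

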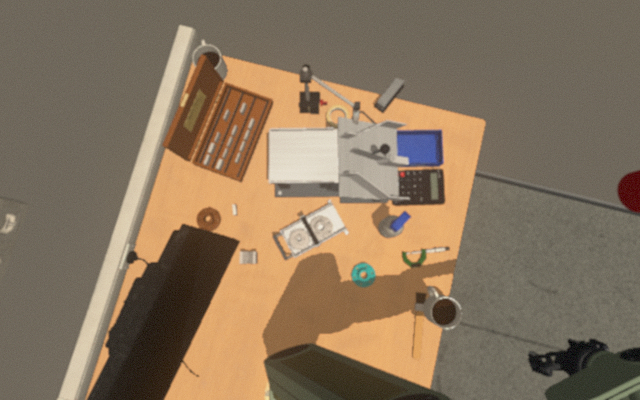

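The top view shows the chute's shelf at (268-338,129-195), the knob near (381,149), the bin at (418,147), the calculator at (420,186) and the pan at (311,231) with its mouth probably to the right. Next I'll get metric positions and a magnified crop.

```bash
cat >> h.py <<'E'
def cloud(c,T=None):
    """world points HxWx3 (mm); T: camera->world"""
    if T is None: T=np.linalg.inv(c['view'])
    H,W=c['depth'].shape
    u,v=np.meshgrid(np.arange(W,dtype=np.float64),np.arange(H,dtype=np.float64))
    n=cv2.undistortPoints(np.stack([u,v],-1).reshape(-1,1,2),c['intrinsics'],np.array(c['D'])).reshape(H,W,2)
    P=np.concatenate([n,np.ones((H,W,1))],-1)*c['depth'][...,None]
    P=P@T[:3,:3].T+T[:3,3]; P[c['depth']<=0]=np.nan
    return P
E
python3 - <<'E'
from h import *
import pickle
c=pickle.load(open('top.pkl','rb')); P=cloud(c)
for u,v in [(303,160),(272,133),(334,133),(272,180),(338,180),(383,150),(418,147),(420,186),(311,231),(300,238),(320,226),(275,230),(283,257),(345,228),(248,257),(236,210),(306,72),(357,110),(330,90),(398,222),(413,258),(310,102),(390,95),(208,85)]:
    print((u,v),np.round(P[v,u]))
im=cv2.resize(c['img'][90:280,230:470],None,fx=3.3,fy=3.0,interpolation=cv2.INTER_CUBIC)
cv2.imwrite('pics/topc.png',im[:,:,::-1])
E
```

```text
(303, 160) [616.  -1. 185.]
(272, 133) [687.  77. 185.]
(334, 133) [686. -80. 182.]
(272, 180) [565.  77. 185.]
(338, 180) [565. -89. 177.]
(383, 150) [ 631. -198.  220.]
(418, 147) [ 694. -336.    2.]
(420, 186) [ 572. -331.   27.]
(311, 231) [443. -18.  74.]
(300, 238) [428.  16.   5.]
(320, 226) [461. -42.   7.]
(275, 230) [452.  88.  -1.]
(283, 257) [374.  60.  58.]
(345, 228) [ 455. -114.    6.]
(248, 257) [375. 163.  11.]
(236, 210) [511. 201.   5.]
(306, 72) [821. -12. 247.]
(357, 110) [ 746. -141.  182.]
(330, 90) [787. -71. 216.]
(398, 222) [ 457. -237.  176.]
(413, 258) [ 367. -309.   -2.]
(310, 102) [816. -17.  56.]
(390, 95) [ 838. -250.   48.]
(208, 85) [854. 267.  92.]
```

View pics/topc.png

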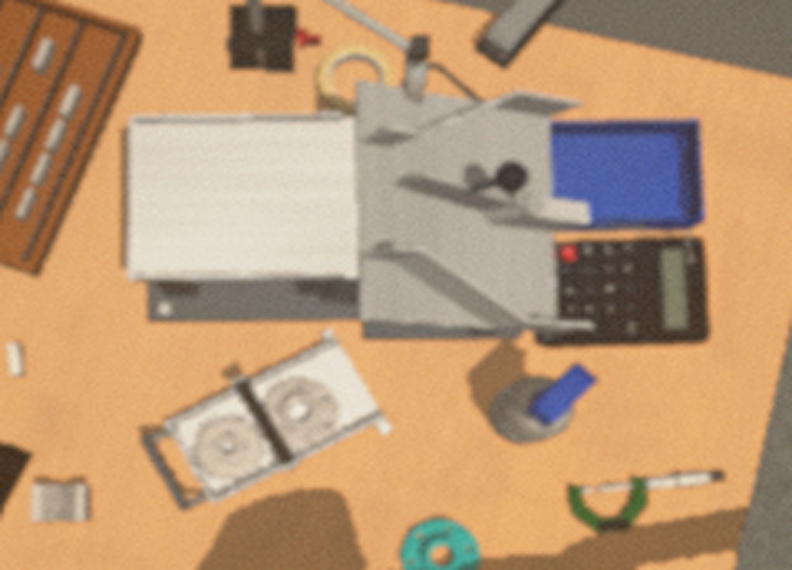

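The flap's free end is on the bin side (chute +y, which is world +x), so it must be pushed over to world -x. The pan's mouth points to lower right at about -63°. I'll move the wrist camera over the chute and then over the pan.

```bash
cat >> h.py <<'E'
from scipy.spatial.transform import Rotation as Rn
def down(th):
    """tool z down, tool y along world heading th (rad)"""
    y=np.array([np.cos(th),np.sin(th),0]); z=np.array([0,0,-1.]); x=np.cross(y,z)
    return Rn.from_matrix(np.stack([x,y,z],1)).as_rotvec()
def wrist():
    s=env.sense(); c=capture('wrist')
    T=np.eye(4); T[:3,:3]=Rn.from_rotvec(s['tcp_rot']).as_matrix(); T[:3,3]=s['tcp_pos']
    return c,T@c['mount']
E
python3 - <<'E'
from h import *
import pickle
P=cloud(pickle.load(open('top.pkl','rb')))
for u,v in [(170,310),(200,260),(235,240),(150,340)]: print(np.round(P[v,u]))
m=(P[...,0]>720)&(P[...,0]<800)&(P[...,1]>-250)&(P[...,1]<0); print('ind max z',np.nanmax(P[...,2][m]))
for th in (np.pi/2,-np.pi/2):
    for p in ([560,-60,480],[440,-20,400],[620,5,250],[620,110,300]):
        q=env.ik(p,down(th)); print(th,p,None if q is None else np.round(q,2))
s=env.sense(); print(Rn.from_rotvec(s['tcp_rot']).as_matrix().round(2))
c,T=wrist(); print(np.round(c['mount'],3), c['intrinsics'])
E
```

```text
[275. 250. 389.]
[369. 204. 356.]
[416. 165. 198.]
[224. 277. 411.]
ind max z 226.27111998829855
1.5707963267948966 [560, -60, 480] [-0.13  0.26  1.04  0.    1.84 -1.7 ]
1.5707963267948966 [440, -20, 400] [-0.07  0.04  1.5   0.    1.6  -1.64]
1.5707963267948966 [620, 5, 250] [-0.01  0.38  1.42 -0.    1.34 -1.58]
1.5707963267948966 [620, 110, 300] [ 0.16  0.38  1.31 -0.    1.46 -1.41]
-1.5707963267948966 [560, -60, 480] [-0.13  0.26  1.04 -0.    1.84  1.44]
-1.5707963267948966 [440, -20, 400] [-0.07  0.04  1.5  -0.    1.6   1.5 ]
-1.5707963267948966 [620, 5, 250] [-0.01  0.38  1.42 -0.    1.34  1.56]
-1.5707963267948966 [620, 110, 300] [ 0.16  0.38  1.31 -0.    1.46  1.73]
[[ 0.96  0.28 -0.  ]
 [ 0.28 -0.96  0.  ]
 [-0.   -0.   -1.  ]]
[[  -0.      -0.952   -0.305   78.137]
 [   1.      -0.      -0.      -0.647]
 [   0.      -0.305    0.952 -142.209]
 [   0.       0.       0.       1.   ]] [[299.22210981   0.         325.00333706]
 [  0.         299.22210981 203.3730607 ]
 [  0.           0.           1.        ]]
```

Run:
```python
from h import *
import pickle
env.reach([540,-110,420],down(np.pi/2)); env.pause(.3)
w1=wrist(); save('w1',w1[0])
env.reach([430,-20,330],down(np.pi/2)); env.pause(.3)
w2=wrist(); save('w2',w2[0])
pickle.dump((w1,w2),open('w.pkl','wb')); print(env.sense()['time_s'])
im=np.hstack([w1[0]['img'],w2[0]['img']]);
```

```text
3.7417
```

View pics/w1.png

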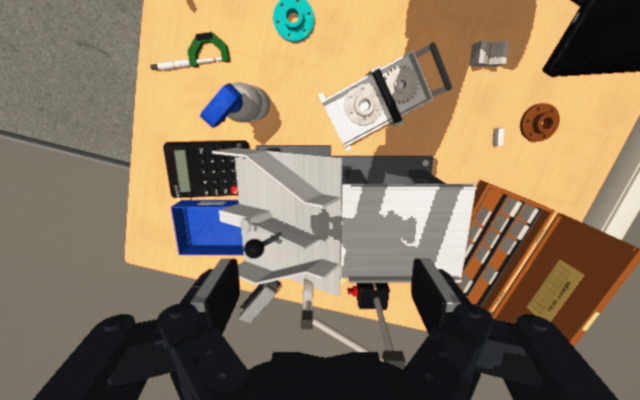

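View pics/w2.png

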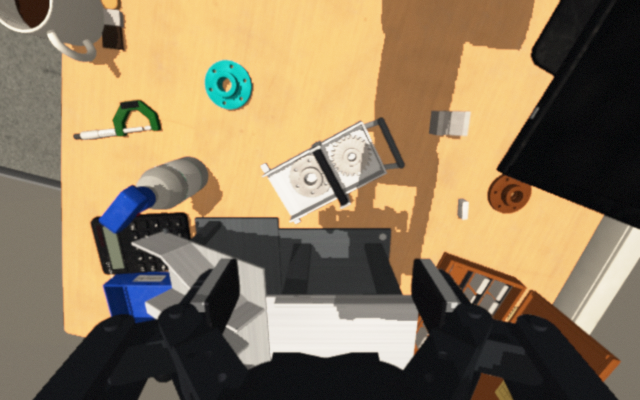

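The first wrist view shows the shelf at (343-475,185-280), the knob at (255,247) and the bin at (205,228). The second shows the handle from (315,147) to (347,204), the tail bar from (380,120) to (402,165) and the ears at (265,168) and (296,218). Now I'll compute metric poses from the depth.

Run:
```python
from h import *
import pickle
w1,w2=pickle.load(open('w.pkl','rb')); t=pickle.load(open('top.pkl','rb'))
def rect(Q,n):
    r=cv2.minAreaRect(Q[:,:2].astype(np.float32)); b=cv2.boxPoints(r)
    print(n,len(Q),'c',np.round(r[0],1),'size',np.round(r[1],1),'ang',round(r[2],2),'z',np.round(np.percentile(Q[:,2],[5,50,95]),1),'corners',np.round(b).tolist())
for n,(c,P) in dict(w1=(w1[0],cloud(*w1)),w2=(w2[0],cloud(*w2)),top=(t,cloud(t))).items():
    g=c['img'].astype(int); X,Y,Z=P[...,0],P[...,1],P[...,2]
    m=(abs(Z-184)<4)&(X>530)&(X<710)&(Y>-75)&(Y<100)&(g.min(-1)>60)
    k=cv2.connectedComponentsWithStats(cv2.morphologyEx(m.astype(np.uint8),cv2.MORPH_OPEN,np.ones((3,3))))
    if k[0]>1:
        i=1+np.argmax(k[2][1:,4]); 
        if n!='w2': rect(P[k[1]==i],n+' shelf')
    m=(X>580)&(X<700)&(Y>-240)&(Y<-140)&(Z>190)&(Z<240)&(g.max(-1)<90)
    if m.sum()>5:
        Q=P[m]; A=np.c_[2*Q,np.ones(len(Q))]; s=np.linalg.lstsq(A,(Q**2).sum(1),rcond=None)[0]
        print(n,'knob',m.sum(),'mean',Q.mean(0).round(1),'maxz',Q[:,2].max().round(1),'sph',s[:3].round(1))
    pm=(X>340)&(X<540)&(Y>-130)&(Y<130)
    m=pm&(Z>64)&(Z<85); rect(P[m],n+' handle')
    m=pm&(Z>48)&(Z<64)&(Y>20)&(g.max(-1)<110); rect(P[m],n+' tail') if m.sum()>5 else 0
    m=(g[...,2]>g[...,0]+60)&(X>600)&(X<780)&(Y<-240)&(Y>-460)&(Z>30)&(Z<55); rect(P[m],n+' bin') if m.sum()>5 else 0
```

```text
w1 shelf 9772 c [628.9   6.9] size [163.9 129.9] ang 89.9 z [182.5 183.7 185. ] corners [[564.0, -75.0], [694.0, -75.0], [694.0, 89.0], [564.0, 89.0]]
w1 knob 322 mean [ 630.9 -198.9  216.9] maxz 225.1 sph [ 637.4 -201.8  206.2]
w1 handle 557 c [444.2 -13.2] size [92.2 16. ] ang 28.03 z [68.3 74.1 75.9] corners [[400.0, -28.0], [407.0, -42.0], [489.0, 1.0], [481.0, 16.0]]
w1 tail 370 c [400.8  69. ] size [76.5 13.4] ang 28.3 z [51.8 58.4 60.5] corners [[364.0, 57.0], [370.0, 45.0], [438.0, 81.0], [431.0, 93.0]]
w1 bin 503 c [ 682.2 -332.4] size [124.1 100. ] ang 89.88 z [30.9 39.  45. ] corners [[632.0, -394.0], [732.0, -395.0], [732.0, -270.0], [632.0, -270.0]]
w2 knob 113 mean [ 635.3 -199.   222.4] maxz 224.6 sph [ 635.  -201.8  213.5]
w2 handle 631 c [444.3 -12.2] size [93.3 15.6] ang 27.67 z [70.5 74.2 75.7] corners [[399.0, -27.0], [407.0, -41.0], [489.0, 3.0], [482.0, 16.0]]
w2 tail 423 c [400.  69.] size [76.8 13.9] ang 27.85 z [52.3 58.7 60.5] corners [[363.0, 57.0], [369.0, 45.0], [437.0, 81.0], [431.0, 93.0]]
w2 bin 539 c [ 641.6 -348.3] size [ 56.5 132.1] ang 28.85 z [31.2 39.3 45. ] corners [[585.0, -304.0], [649.0, -420.0], [698.0, -393.0], [634.0, -277.0]]
top shelf 3093 c [629.2   6.5] size [133.  162.9] ang 0.13 z [181.  183.9 186.8] corners [[563.0, 88.0], [563.0, -75.0], [696.0, -75.0], [696.0, 88.0]]
top knob 63 mean [ 633.4 -200.5  219.4] maxz 225.9 sph [ 637.5 -204.1  206.8]
top handle 154 c [424.3  26.4] size [ 92.9 101.7] ang 26.86 z [70.  73.8 77.7] corners [[360.0, 51.0], [406.0, -40.0], [489.0, 2.0], [443.0, 93.0]]
top tail 8 c [405.6  70.9] size [46.8  1.3] ang 29.01 z [55.4 57.2 60.6] corners [[385.0, 60.0], [385.0, 59.0], [426.0, 82.0], [426.0, 83.0]]
top bin 8 c [ 637.3 -338.8] size [ 0.8 74.6] ang 2.2 z [40.6 42.3 46.5] corners [[635.0, -302.0], [638.0, -376.0], [639.0, -376.0], [636.0, -301.0]]
```

The chute origin comes out near world (629,-88) with heading -90°, and the knob near (637,-202,212), so the flap is at about -0.15. The handle centre is at (444,-12.7) and the pan heads -62°. I'll push the flap first.

Run:
```python
from h import *
hand.grip(0)
R=down(np.pi/2)
env.reach([680,-204,290],R)
env.movel([680,-204,198],feed=150); env.pause(.1)
f0=np.array(env.sense()['contact_force'])
env.movel([645,-204,198],feed=80)
for x in range(640,612,-3):
    env.movel([x,-204,198],feed=60); s=env.sense(); f=np.array(s['contact_force'])-f0
    print(x,np.round(s['tcp_pos'],1),f.round(1))
    if f[0]>12: break
env.movel([680,-204,198],feed=150)
env.movel([680,-204,290],feed=250)
env.reach([540,-110,420],R); env.pause(.2)
w=wrist(); P=cloud(*w); g=w[0]['img'].astype(int); save('w3',w[0])
m=(P[...,0]>560)&(P[...,0]<700)&(P[...,1]>-250)&(P[...,1]<-140)&(P[...,2]>195)&(P[...,2]<240)&(g.max(-1)<90)
Q=P[m];s=np.linalg.lstsq(np.c_[2*Q,np.ones(len(Q))],(Q**2).sum(1),rcond=None)[0]
print(Q.mean(0).round(1),s[:3].round(1),env.sense()['time_s'])
```

```text
640 [ 639.9 -204.   197.9] [-0.8 -0.2 -1.3]
637 [ 636.8 -204.   197.9] [-0.9 -0.7 -0.6]
634 [ 633.7 -204.   198. ] [-1.  -1.  -2.1]
631 [ 630.7 -204.   198. ] [-1.1 -0.7  0. ]
628 [ 627.7 -204.   198. ] [-0.7 -0.9 -0.1]
625 [ 624.7 -204.   198. ] [-0.3 -0.6 -1.1]
622 [ 622.2 -204.   198.1] [ 1.2 -0.9 -1.7]
619 [ 622.  -203.9  198.4] [ 7.6  0.2 -4. ]
616 [ 621.8 -203.7  198.8] [15.4  0.3 -5.8]
[ 594.8 -205.2  215.1] [ 598.6 -207.8  206.6] 11.6
```

The flap has hit its stop: the push force rose and the knob is now at chute y of about -29. Next is picking up the pan.

Run:
```python
from h import *
th=np.radians(118); R=down(th)
hand.grip(60)
env.reach([444,-12.7,140],R)
env.movel([444,-12.7,47],feed=120)
hand.grip(0,grasp_force=100); s=env.sense(); print(s['opening'],s['finger_force'],s['tcp_pos'],s['contact_force'])
env.movel([444,-12.7,70],feed=60); env.pause(.2); s=env.sense(); print(s['opening'],s['finger_force'],s['contact_force'],s['torque'],s['tcp_pos'])
env.movel([444,-12.7,285],feed=180)
env.movel([560,10,285],down(np.pi/2),feed=130)
env.movel([629,15,285],feed=130); env.pause(.3)
s=env.sense(); print(s['opening'],s['tcp_pos'],s['time_s'])
w=capture('top'); save('t2',w); 
im=cv2.resize(w['img'][90:240,230:430],None,fx=4,fy=4,interpolation=cv2.INTER_CUBIC); cv2.imwrite('pics/t2c.png',im[:,:,::-1])
```

```text
10.299930458903996 97.82389998435974 [444.33991687 -12.75766714  47.6566073 ] [-1.21984797 -0.95044311  6.54927274]
10.083551903824116 97.53835201263428 [-0.36230732 -0.56041436 -7.02456903] [0.00818642 0.02067012 0.01065771] [443.6286274  -12.6774631   69.62474054]
9.928810160191116 [628.5177205   14.96929964 285.38257357] 18.9417
```

Run:
```python
from h import *
import pickle
w=wrist(); save('w4',w[0]); P=cloud(*w); pickle.dump(w,open('w4.pkl','wb'))
c=capture('scene'); save('s2',c)
a=w[0]['img']; b=cv2.resize(c['img'][120:240,220:400],(640,427),interpolation=cv2.INTER_CUBIC)
im=np.vstack([a,b]); cv2.imwrite('pics/m.png',cv2.resize(im,(464,600),interpolation=cv2.INTER_AREA)[:,:,::-1])
```

```text
(no output)
```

View pics/m.png

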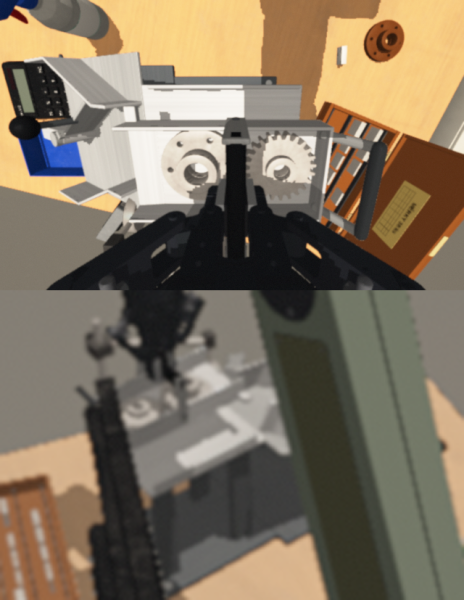

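The pan is held level above the shelf with the gear and flange in it; the tail bar is at about (510,262) and the mouth is to the left. I'll check tilt and yaw from depth before lowering.

Run:
```python
from h import *
import pickle
w=pickle.load(open('w4.pkl','rb')); P=cloud(*w); g=w[0]['img'].astype(int); X,Y,Z=P[...,0],P[...,1],P[...,2]
U=np.arange(640)[None,:]*np.ones((400,1))
m=(U>470)&(g.max(-1)<100)&(Z>270)&(Z<310)&(Y>80)&(Y<150)
Q=P[m]; print('tail',len(Q),Q.mean(0).round(1),Q.min(0).round(1),Q.max(0).round(1)); r=cv2.minAreaRect(Q[:,:2].astype(np.float32)); print(r)
# pan floor
m=(U<470)&(U>170)&(X>595)&(X<665)&(Y>-75)&(Y<95)&(Z>233)&(Z<256)
h,e=np.histogram(Z[m],np.arange(233,257,1)); print(h)
z0=e[np.argmax(h)]+.5; m&=abs(Z-z0)<4; Q=P[m]; print(np.linalg.lstsq(np.c_[Q[:,:2]-[629,15],np.ones(len(Q))],Q[:,2],rcond=None)[0].round(4))
# near wall top (base side)
m=(X>575)&(X<600)&(Z>255)&(Z<280)&(Y>-90)&(Y<110); Q=P[m]; print('wall',len(Q),np.percentile(Q[:,1],[0,2,98,100]).round(1)); print(np.polyfit(Q[:,1],Q[:,0],1),np.polyfit(Q[:,1],Q[:,2],1))
m=(X>560)&(X<585)&(Z>235)&(Z<280)&(Y>-110)&(Y<-30); Q=P[m]; print('ear',len(Q),Q.mean(0) if len(Q) else '',Q.min(0),Q.max(0))
```

```text
tail 3335 [624.4 107.9 294.5] [589.   94.9 270.4] [665.9 115.7 299.2]
((627.6790161132812, 106.183349609375), (76.84720611572266, 18.35668182373047), 3.3103389739990234)
[   0    0    0    0    0   52 1039 2360 1539  975  340  146  161  179
  152  274 1396 2106  536  285 1675 2506  541]
[3.90000e-03 2.61000e-02 2.52867e+02]
wall 3474 [-79.5 -74.2  98.3 104. ]
[3.79904439e-02 5.86260584e+02] [2.06897498e-02 2.64961567e+02]
ear 685 [580.55651096 -67.73181322 247.6593017 ] [571.7564156  -79.06464507 237.49255348] [584.99995911 -30.34901839 268.17924614]
```

Tilt is only about 0.02 and it is centred, so I'll lower it gently and release.

Run:
```python
from h import *
env.movel([629,16,238],feed=90); env.pause(.15)
f0=np.array(env.sense()['contact_force'])
for z in np.arange(236,226,-1.):
    env.movel([629,16,z],feed=40); s=env.sense(); f=np.array(s['contact_force'])-f0; print(z,np.round(s['tcp_pos'],1),f.round(1))
    if f[2]>5: break
hand.grip(45); env.pause(.3); print(env.sense()['contact_force'])
env.movel([629,16,320],feed=200)
env.reach([560,20,420],down(np.pi/2)); env.pause(.2)
w=wrist(); save('w5',w[0]); P=cloud(*w); g=w[0]['img'].astype(int); X,Y,Z=P[...,0],P[...,1],P[...,2]
m=(X>560)&(X<690)&(Y>80)&(Y<150)&(Z>228)&(Z<250)&(g.max(-1)<110); Q=P[m]; print('tail',cv2.minAreaRect(Q[:,:2].astype(np.float32)),Q[:,2].max())
m=(X>560)&(X<690)&(Y>-20)&(Y<50)&(Z>248)&(Z<275); Q=P[m]; print('handle',cv2.minAreaRect(Q[:,:2].astype(np.float32)),np.percentile(Q[:,2],95))
m=(X>590)&(X<668)&(Y>-75)&(Y<85)&(Z>182)&(Z<192); Q=P[m]; print('floor',np.linalg.lstsq(np.c_[Q[:,:2]-[629,0],np.ones(len(Q))],Q[:,2],rcond=None)[0].round(4))
print(env.sense()['time_s'])
```

```text
236.0 [628.9  16.  236. ] [ 0.9 -0.9 -0.6]
235.0 [629.   16.  234.9] [-0.4 -0.7 -0.6]
234.0 [629.   16.  233.9] [ 0.3 -1.4 -1.1]
233.0 [629.   16.  232.9] [ 0.6 -0.5 -0.3]
232.0 [628.9  16.  231.9] [ 0.1 -1.2 -0.9]
231.0 [629.3  16.  231.7] [-0.6 -1.   3.7]
230.0 [629.7  16.  231.7] [-1.2 -0.7 10.4]
[ 0.04367257  0.0076632  -0.81446846]
tail ((627.5142211914062, 110.8033447265625), (9.83426284790039, 74.42070007324219), 89.67649841308594) 245.15583000432258
handle ((629.0151977539062, 17.351646423339844), (93.97709655761719, 15.211756706237793), 0.09311125427484512) 259.5716533469906
floor [-8.20000e-03 -7.00000e-03  1.87419e+02]
23.8
```

View pics/w5.png

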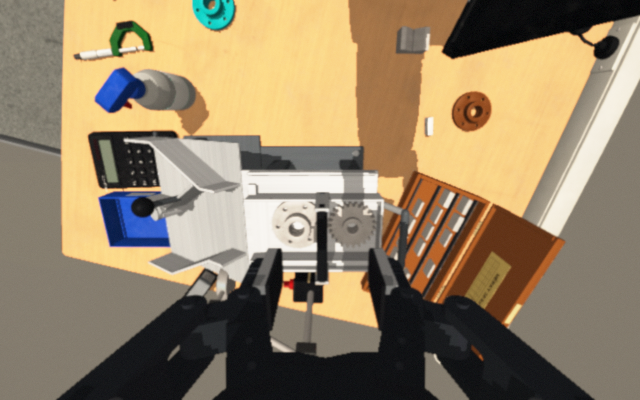

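The pan lies square and flat on the shelf, with the gear at (350,222), the flange at (296,225) and the tail bar at (400,238). The flap opens the bin's exit. Now I'll tip it by the tail bar.

```bash
cat >> h.py <<'E'
def tip(a,shift=0):
    p=0.282+a
    return [628,-79+shift+198*np.cos(p),184+198*np.sin(p)-18]
E
python3 - <<'E'
from h import *
R=down(np.pi/2)
hand.grip(45)
env.reach([628,111,300],R); env.movel([628,111,221],feed=150)
hand.grip(0,grasp_force=45); s=env.sense(); print(s['opening'],s['finger_force'],np.round(s['tcp_pos'],1),s['time_s'])
for a in np.arange(.11,.78,.11):
    env.movel(tip(a,-5*min(1,a/.4)),feed=70); s=env.sense(); print(round(a,2),np.round(s['tcp_pos'],1),np.round(s['contact_force'],1),round(s['opening'],1))
env.pause(.8)
c=capture('top'); save('t3',c); w=wrist(); save('w6',w[0])
print(env.sense()['time_s'])
im=np.vstack([cv2.resize(c['img'][100:230,230:470],(640,347),interpolation=cv2.INTER_CUBIC),w[0]['img']])
cv2.imwrite('pics/m2.png',cv2.resize(im,(514,600),interpolation=cv2.INTER_AREA)[:,:,::-1])
E
```

```text
8.51089724944643 43.980093598365784 [628.5 111.  222.3] 25.8083
0.11 [627.9 102.4 241.5] [-0.5  1.  -4.2] 8.0
0.22 [628.3  91.6 262. ] [ 0.2  0.5 -3.5] 8.2
0.33 [628.1  78.8 280.2] [ 0.7  0.8 -5.1] 8.3
0.44 [628.3  64.3 297.7] [ 0.8  1.8 -1.6] 8.2
0.55 [628.1  48.9 312.8] [-0.7  0.3 -3.9] 8.4
0.66 [628.1  32.  326.5] [-0.1 -0.3 -1.8] 8.0
0.77 [628.1  13.8 338.3] [-0.1  0.6 -1.1] 8.2
29.9583
```

View pics/m2.png

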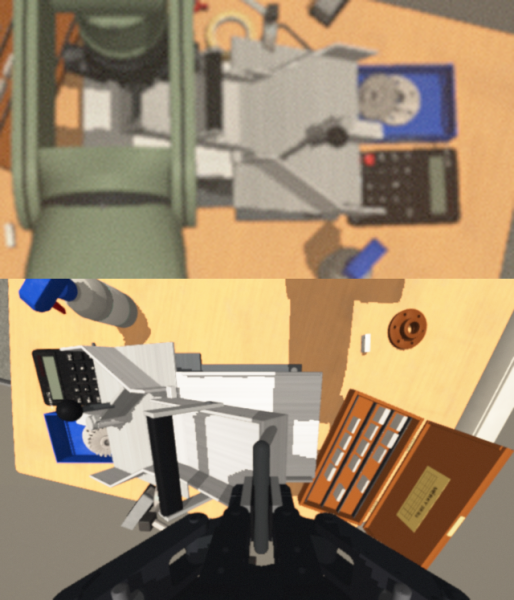

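The pan is empty and both parts show in the blue bin, at about (385,98) in the upper view. I'll lower the pan, release it, and check for clearance.

Run:
```python
from h import *
R=down(np.pi/2)
for a in [.66,.55,.44,.33,.22,.11,.04]:
    env.movel(tip(a,-5),feed=70)
f0=np.array(env.sense()['contact_force'])
for a in [.025,.01,0,-.01]:
    env.movel(tip(a,-5),feed=30); f=np.array(env.sense()['contact_force'])-f0; print(a,f.round(1))
    if f[2]>4: break
hand.grip(30); env.pause(.2)
env.movel([628,106,330],feed=150)
env.reach([540,-110,420],R); env.pause(.2)
w=wrist(); save('w7',w[0]); P=cloud(*w); g=w[0]['img'].astype(int); X,Y,Z=P[...,0],P[...,1],P[...,2]
m=(X>560)&(X<690)&(Y>70)&(Y<150)&(Z>228)&(Z<250)&(g.max(-1)<110); Q=P[m]; print('tail',cv2.minAreaRect(Q[:,:2].astype(np.float32)),Q[:,2].max())
m=(X>560)&(X<690)&(Y>-20)&(Y<50)&(Z>248)&(Z<275); Q=P[m]; print('handle',cv2.minAreaRect(Q[:,:2].astype(np.float32)),np.percentile(Q[:,2],95))
m=(X>590)&(X<668)&(Y>-75)&(Y<85)&(Z>182)&(Z<192); Q=P[m]; print('floor',np.linalg.lstsq(np.c_[Q[:,:2]-[629,0],np.ones(len(Q))],Q[:,2],rcond=None)[0].round(4))
m=(X>638)&(X<728)&(Y>-400)&(Y<-255)&(Z>6)&(Z<70)&(g[...,2]<g[...,0]+30); Q=P[m]; print('parts',len(Q),Q.min(0).round(),Q.max(0).round())
m=(X>560)&(X<700)&(Y>-250)&(Y<-140)&(Z>195)&(Z<240)&(g.max(-1)<90); print('knob',P[m].mean(0).round(1))
print(env.sense()['time_s'])
c=capture('top'); save('t4',c)
im=np.vstack([cv2.resize(c['img'][100:230,230:470],(640,347),interpolation=cv2.INTER_CUBIC),cv2.resize(w[0]['img'][120:300,120:500],(640,303),interpolation=cv2.INTER_CUBIC)])
cv2.imwrite('pics/m3.png',cv2.resize(im,(590,600),interpolation=cv2.INTER_AREA)[:,:,::-1])
```

```text
0.025 [-0.8  0.7  7.4]
tail ((628.6669311523438, 104.46247100830078), (75.99217224121094, 10.494080543518066), 1.1158928871154785) 245.71364304891097
handle ((628.8956298828125, 9.219171524047852), (92.15979766845703, 15.49725341796875), 0.42045506834983826) 259.4229884122064
floor [ 1.400000e-03 -6.000000e-04  1.868774e+02]
parts 927 [ 644. -394.    7.] [ 724. -273.   55.]
knob [ 594.8 -205.3  215. ]
35.925
```

View pics/m3.png

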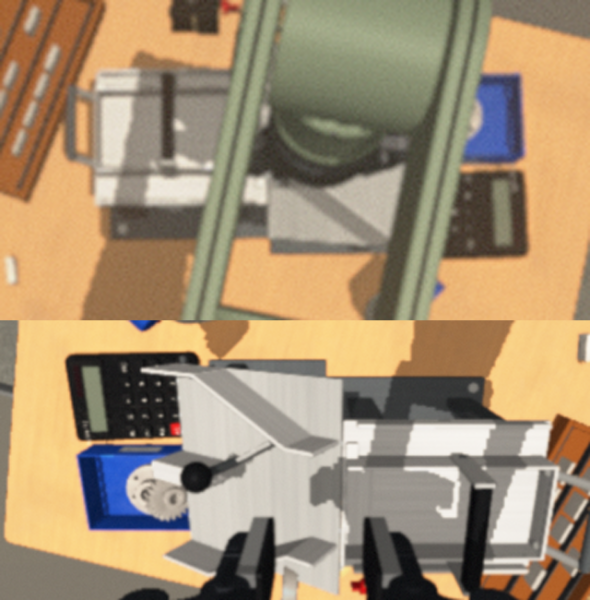

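The empty pan is flat with its mouth about 2 mm behind the edge. The gear rests on the flange close to the exit, so I'll look from beyond the bin to check it is clear of the chute.

Run:
```python
from h import *
env.reach([670,-340,300],down(np.pi)); env.pause(.3)
w=wrist(); save('w8',w[0]); P=cloud(*w); g=w[0]['img'].astype(int); X,Y,Z=P[...,0],P[...,1],P[...,2]
m=(X>638)&(X<728)&(Y>-400)&(Y<-230)&(Z>6)&(Z<64)&(g[...,2]<g[...,0]+30)
for y in range(-380,-230,8):
    k=m&(Y>=y)&(Y<y+8)
    if k.sum(): print(y,k.sum(),'zmax',round(np.percentile(Z[k],99),1),'zmed',round(np.median(Z[k]),1))
k=(X>640)&(X<725)&(Y>-275)&(Y<-235)&(Z>66)&(Z<110); print('chute lip',Y[k].min(),np.percentile(Z[k],[1,5]))
print(env.sense()['time_s'])
v,u=np.where(m); print(u.min(),u.max(),v.min(),v.max())
im=w[0]['img'][max(0,v.min()-60):v.max()+60,max(0,u.min()-60):u.max()+60]; f=min(800/im.shape[1],600/im.shape[0]); cv2.imwrite('pics/w8c.png',cv2.resize(im,None,fx=f,fy=f,interpolation=cv2.INTER_CUBIC)[:600,:800,::-1])
```

```text
Traceback (most recent call last):
cell.PlanningError: the arm cannot take that pose within its joint ranges
```

Run:
```python
from h import *
q=None
for th in (-2.95,-2.85,-2.7,-2.5):
    q=env.ik([670,-340,300],down(th))
    if q is not None: break
print(th,np.round(q,2))
env.reach([670,-340,300],down(th)); env.pause(.3)
w=wrist(); save('w8',w[0]); P=cloud(*w); g=w[0]['img'].astype(int); X,Y,Z=P[...,0],P[...,1],P[...,2]
m=(X>638)&(X<728)&(Y>-400)&(Y<-230)&(Z>6)&(Z<64)&(g[...,2]<g[...,0]+30)
for y in range(-380,-230,8):
    k=m&(Y>=y)&(Y<y+8)
    if k.sum(): print(y,k.sum(),'zmax',round(np.percentile(Z[k],99),1),'zmed',round(np.median(Z[k]),1))
k=(X>640)&(X<725)&(Y>-275)&(Y<-235)&(Z>66)&(Z<110); print('chute lip',Y[k].min(),np.percentile(Z[k],[1,5]))
print(env.sense()['time_s'])
v,u=np.where(m)
im=w[0]['img'][max(0,v.min()-60):v.max()+60,max(0,u.min()-60):u.max()+60]; f=min(800/im.shape[1],600/im.shape[0]); cv2.imwrite('pics/w8c.png',cv2.resize(im,None,fx=f,fy=f,interpolation=cv2.INTER_CUBIC)[:600,:800,::-1])
```

```text
-2.95 [-0.48  0.6   0.94 -0.    1.61  2.47]
-356 101 zmax 13.6 zmed 12.0
-348 177 zmax 13.6 zmed 12.0
-340 267 zmax 29.5 zmed 12.7
-332 199 zmax 29.4 zmed 12.8
-324 234 zmax 48.5 zmed 15.8
-316 350 zmax 53.1 zmed 41.5
-308 229 zmax 50.1 zmed 44.0
-300 207 zmax 47.3 zmed 40.8
-292 156 zmax 46.1 zmed 33.9
-284 145 zmax 39.0 zmed 29.4
-276 31 zmax 32.7 zmed 19.7
-268 1 zmax 13.7 zmed 13.7
-260 2 zmax 45.7 zmed 45.1
-244 126 zmax 11.6 zmed 9.2
-236 189 zmax 11.8 zmed 9.6
chute lip -258.7800996133507 [73.96723579 75.1684764 ]
39.8667
```

View pics/w8c.png

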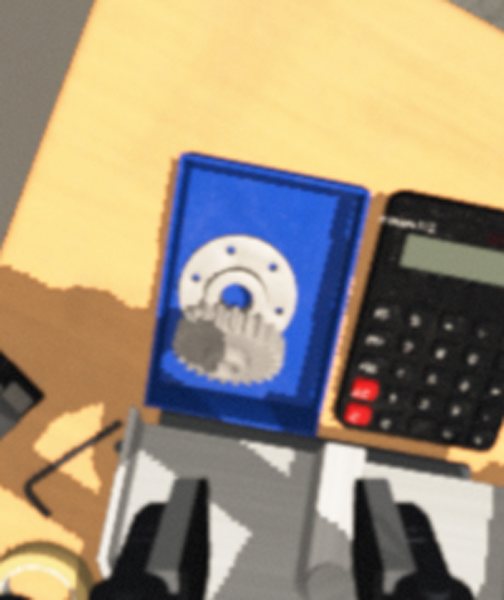

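The close view shows the flange flat in the bin at (238,290) and the gear leaning on it at (230,345). Both are inside the bin, about 13 mm clear of the chute lip and below it, so I'll hand in.

Run:
```python
from h import *
print(ticket.close_job())
```

```text
the job is handed in; nothing more can be done
None
```

The job is handed in (no verdict was returned): the flap is against its stop with the bin's exit open, the gear and flange lie in the blue bin clear of the chute, and the empty pan is flat and released on the shelf; about 40 s of the 64 s were used.

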